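Dress the cam cover: clip in the pipe, lock the oil filler cap

TASK

Finish dressing the cam cover on the bench: lay the steel pipe over its two clips and press it down past the sprung orange jaws until it sits home in both forks, nuts outside the clips, and leave it there. Then fit the black oil filler cap to the neck: lugs through the notches, push down against the spring, turn it a quarter turn clockwise to the stop and ease off so the spring lifts it into its catch; finish still gripping the cap, seated and locked, so I can check the seal. Leave the other things on the bench where they are.

Things in the scene. Friction and masses are not known exactly. Their poses are not given: they have to be found in the camera images.
- cam_cover: Cast aluminium engine cam cover, 140 x 380 mm, bolted down on two battens; it does not move. Origin at bench height under its centre; x across its width (away from the robot at yaw 0), y along its length, z up. Its flat top is 90 mm above the bench. On it stand the filler neck, two black fork clips with orange jaws, and black ignition coils (6 mm high) along the +x side.
- neck_mouth (a point): Centre of the rim of the round filler neck, 114 mm above the bench, with the cover's axes (z up). The neck is 58 mm across outside and stands 24 mm above the cover top. An inward dark lip (inner diameter 38 mm) is cut by two opposite notches; below it the bore is 51 mm wide. In its middle is a sprung steel plate.
- notch (a point): Middle of one of the two notches at rim height, 22 mm from the neck's axis (the other is opposite). A notch is 40 deg wide, about 15 mm. Seen from above the notch line lies 10 deg clockwise from the cover's x axis. The lugs go down here; once below the lip, 7 mm thick, they turn clockwise only, 80 deg to a stop.
- catch (a point): Middle of one of the two opposite catches, 22 mm from the neck's axis: at the clockwise end of the turn the lip is only 3.5 mm thick over 34 deg, so the lugs spring up 3.5 mm there and cannot turn back. Locked, the cap's lugs and grip bar lie along the cover's y axis.
- neck_spring (a joint): Travel (m) of the sprung plate in the neck; its face is 5 mm below the rim at 0 and moves down up to 0.0145 under the cap's nose. It pushes up with 4 N at 0 plus 0.6 N for each mm. About 0.0065 with the cap locked in its catch, 0.0125 with the cap pressed until its flange meets the rim.
- clip_a (a point): Seat of the pipe's axis in the fork clip nearer the neck, 114 mm above the bench, 24 mm above the cover top; cover's axes. The clip is 16 mm long (y), open at the top: fixed fork wall on its +x side, sprung jaw on its -x side with a steep ramp, both up to 20 to 25 mm above the seat. Push the pipe, along y, straight down over the seat: about 5 to 15 N, both clips together.
- clip_b (a point): The same for the other clip, 110 mm from clip_a along the cover's +y. Between the clips the cover top is bare, so fingers can go down on both sides of the pipe.
- jaw_a (a joint): Angle (rad) of the orange sprung jaw of clip_a: 0 closed, grows as it is pushed outward (towards -x), springs shut. The pipe needs about 0.2 to pass.
- jaw_b (a joint): The same for the jaw of clip_b.
- pipe: Straight steel pipe, 12 mm outside diameter, 220 mm long with a brass hex nut (16 mm across flats, 20 mm long) at each end; about 0.12 kg. Origin at the middle of its axis, x along the axis; the two ends are alike. It starts lying on the bench on its nuts, axis 8 mm up.
- oil_cap: Black plastic cap, 44 mm tall, 70 g, standing on its nose. Origin under the nose, z up, x along the grip bar and the two lugs (half a turn is the same). Above the origin: plug 34 mm wide to 17.5; lugs 9 mm wide, 47 across, 3 to 8; flange 62 mm wide 17.5 to 23.5; bar 56 x 18 mm, 23.5 to 44. Origin below the rim: 17.5 pressed to the flange, over 15 to turn, 11.5 locked.
- blue_bottle: Blue glass bottle, 74 mm diameter, 297 mm tall, standing; origin under its centre. Leave alone.
- milk_jug: White plastic milk jug with blue screw cap, about 100 x 100 x 230 mm, standing, handle on its -x side; origin under its centre. Leave alone.
- flat_can: Flattened tin can, 76 x 112 x 15 mm, lying; origin under its centre. Leave alone.
- steel_lid: Steel jar lid, 92 mm diameter, 13 mm high, lying; origin under its centre. Leave alone.
- spanner: Spanner, 170 mm long, lying. Leave alone.
- screwdriver: Screwdriver, 200 mm long, lying. Leave alone.
- oil_bottle: Grey engine-oil bottle with red cap, 62 x 105 x 235 mm, standing; origin under its centre. Leave alone.
Things that resemble listed ones, but are neither listed nor needed, are in the scene too. Leave any purple or red look-alike of the pipe alone.

How it is judged (in metres and radians):
On the way, in this order (a step that is already met when the one before it is completed fails the run):
1. the pipe sits home in both clips, jaws shut over it, and is let go (x of pipe in the frame of clip_a between -0.004 and 0.004 m and z of pipe in the frame of clip_a between -0.004 and 0.003 m and y of pipe in the frame of clip_a above 0.027 m and y of pipe in the frame of clip_b below -0.027 m and angle between the x axis of pipe and the y axis of cam_cover, either way round below 0.06 rad and value of joint each of jaw_a, jaw_b below 0.06 rad and contact force between the fingers and pipe below 0.3 N), for 0.2 s.
2. the cap is pushed down into the neck against the spring (value of joint neck_spring above 0.0085 m and horizontal distance between oil_cap and neck_mouth below 0.005 m and z of oil_cap in the frame of neck_mouth below -0.013 m), for 0.05 s.
At the end, for the whole second after the job is handed in: Pipe home in both clips (4 mm, 0.06 rad), nuts outside them, jaws shut (under 0.06 rad). Cap locked: within 4.5 mm of the neck axis, bar along the cover within 0.17 rad, level within 0.1 rad, origin 9.5 to 13.5 mm below the rim (sprung up into the catch), still, gripped with at least 2 N (horizontal distance between oil_cap and neck_mouth below 0.0045 m and z of oil_cap in the frame of neck_mouth between -0.0135 and -0.0095 m and angle between the x axis of oil_cap and the y axis of cam_cover, either way round below 0.17 rad and angle between the z axis of oil_cap and the z axis of cam_cover, either way round below 0.1 rad and contact force between the fingers and oil_cap above 2 N and linear speed of oil_cap below 0.02 m/s and x of pipe in the frame of clip_a between -0.004 and 0.004 m and z of pipe in the frame of clip_a between -0.004 and 0.003 m and y of pipe in the frame of clip_a above 0.027 m and y of pipe in the frame of clip_b below -0.027 m and angle between the x axis of pipe and the y axis of cam_cover, either way round below 0.06 rad and value of joint each of jaw_a, jaw_b below 0.06 rad); the arm keeps its last pose, push and grip.
It fails at once if another thing on the bench is moved more than 30 mm (distance of any of blue_bottle, milk_jug, flat_can, steel_lid, spanner, screwdriver, oil_bottle from where it was at the start of the episode above 0.03 m).
It also fails if it takes over 72 s, if anything falls off the work surface, if the arm or the gripper's body presses on something with over 40 N, if the wrist force passes 120 N, or if a joint passes its speed limit or range.

ROBOT

A 6-joint arm with a two-finger parallel gripper is mounted at the origin on the work surface. World frame = base frame: x ahead of the robot, y to its left, z up, the work surface at z = 0. Lengths are in mm, angles in rad, forces in N, time in s.
With the tool pointing down it reaches from about 300 to 775 mm from the base axis. Payload 14.6 kg.
Tool frame: the origin (TCP) lies at the very end of the fingers, on their centre line; the grasp point (between the pads) lies 19 mm behind it; z points along the fingers, y is the line along which they close (so a half turn about z gives the same grasp; the last joint's range is limited). The gripper opens to 94 mm and grips with 3 to 60 N. Pads are 16 mm wide; open, the fingers measure 119 mm over their backs; the gripper's body (75 mm by 177 mm) begins 78 mm behind the grasp point.
Start: joints at [1.225, 0.3, 1.521, -0, 1.321, -0.067], TCP at [151.359, 528.753, 205.446] pointing down, gripper open.
Joint ranges: [-3.03, 3.03], [-0.79, 2.21], [0.23, 2.52], [-1.04, 4.18], [0, 3.07], [-2.55, 2.55]. Speed limits (rad/s): [2.22, 2.22, 2.57, 3.14, 3.14, 3.14].

INTERFACE

Orientations are given as [roll, pitch, yaw] about the fixed x, y, z axes, in that order (R = Rz(yaw) Ry(pitch) Rx(roll)).
In Python, from cell import manip, eyes, ticket gives the robot as it stands. The module is installed in compiled form; this text tells all that it offers.
- The arm moves only by the tool arm_command, never from a script. Its argument "plan" is a list of rows, each a list of 5 numbers: the opening, from -1 (shut) to 1 (fully open), then the shift along the tool's x, y, z in m, then the turn about the tool's z in rad. In form: [[jaw, dx, dy, dz, roll], ...]. A call has 1 to 20 rows; each row shifts and turns the commanded pose from where the row before left it, along the tool's axes as they then stand; what a row does not reach is not made up. A row lasts 1/8 s, in which the tool goes at most 62.5 mm and 10.7 degrees, less where a joint would pass 70% of its speed; a pose out of reach is approached as far as the arm can. A call is refused whole if a number of a shift passes 0.0625 or a number of a turn 0.188, either way. A call with a gripper value outside its range is refused whole. The fingers move at their own pace and stop on an object; "newtons" is the grip in N (left out, the last holds). Time passes only in rows, so rows that do not move let the fingers close. It gives the time, the measured TCP pose, the force, the opening and the grip force at its end, in the units of the state.
- manip.read_state(): the state, without advancing time (a new reading comes with each control period).
- eyes.camera(name): name is "scene" or "top"; returns a dict with "img" (480x640x3 uint8, blue, green, red), "z_map" (480x640 float32, mm along the optical axis (not along the pixel's ray), 0 where there is no reading), "fx", "fy", "cx", "cy" (pixels), "eye" and "orientation" of the camera in the world. Camera axes: x right, y down, z forward; pixel columns grow to the right and rows downward; lengths in mm; the calibration is good to about 2 mm. A picture is of the moment at which its call begins.
- ticket.sign_off(): hands the job in; it is judged then, once.
The state is a dict: "clock": time; "joints": joint angles; "qd": joint speeds; "effort": joint torques, N m; "eef_pos": TCP position; "eef_rot": TCP orientation; "wrist_force": force on the tool from outside, world axes, zero at the start; "moment": the same for the moment, N m; "finger_gap": finger opening in mm; "finger_force": force on a finger pad.
Only numpy, scipy, OpenCV 4.12 (cv2) and the standard library are available. Lean on these libraries where they do the work, as an engineer would, in place of code of your own. Each camera call takes 0.05 s, during which the arm holds its last target. There are 200 camera calls.

## Working session

There is one attempt and no reset: what is moved stays moved. The work goes in short steps, Python scripts to look and compute and a tool call to move; the robot and the scene stay as the last step left them, time stands still between calls to the robot, and variables do not carry over. Pictures are saved under pics/ and viewed, at most 10 in all, crops included, and the job is handed in when it is done.

Besides the shell and the picture viewer there is one more tool, called after ">>>" as a command line: name --pt "numbers of a row" for each row, then --argument value for the rest. arm_command: Moves the arm, as the interface text tells. Its arguments: {"type":"object","properties":{"plan":{"type":"array"},"newtons":{"type":"number"}},"required":["plan"]}

```bash
mkdir -p pics
cat > h.py <<'E'
import numpy as np, cv2
from scipy.spatial.transform import Rotation as R
from cell import manip, eyes, ticket
def cam(n):
    c=eyes.camera(n); o=np.array(c["orientation"],float)
    c["R"]=o if o.shape==(3,3) else R.from_euler("xyz",o).as_matrix(); c["eye"]=np.array(c["eye"],float); return c
def ray(c,u,v,z):
    d=c["R"]@np.array([(u-c["cx"])/c["fx"],(v-c["cy"])/c["fy"],1.]); return c["eye"]+d*(z-c["eye"][2])/d[2]
def proj(c,p):
    q=c["R"].T@(np.array(p,float)-c["eye"]); return c["cx"]+c["fx"]*q[0]/q[2],c["cy"]+c["fy"]*q[1]/q[2]
def cloud(c):
    v,u=np.mgrid[:480,:640]; z=c["z_map"]
    P=np.stack([(u-c["cx"])/c["fx"]*z,(v-c["cy"])/c["fy"]*z,z],-1)
    return P@c["R"].T+c["eye"]
E
python3 - <<'E'
from h import *
for n in("top","scene"):
    c=cam(n); cv2.imwrite(f"pics/{n}0.png",c["img"]); print(n,c["eye"],c["orientation"],c["fx"],c["cx"],c["cy"])
s=manip.read_state(); print(s)
E
```

```text
top [ 248.99186284   -6.80995639 1892.91657347] [-3.00199545 -0.00314035 -1.54629232] 594.5835268099063 319.3259643212009 241.64193085383448
scene [ 854.53202712  575.55298715 1104.26637676] [-2.56103409 -0.01050268  2.62865111] 433.6747532511736 319.56534249544364 237.03645021934247
{'clock': 0.1, 'joints': array([ 1.22539930e+00,  3.00423305e-01,  1.52148955e+00, -7.30829397e-06,
        1.32069645e+00, -6.66012009e-02]), 'qd': array([ 0.00093355, -0.00225707, -0.00102052, -0.0005366 ,  0.00179571,
        0.00034675]), 'effort': array([ 1.42714485e-03, -5.32641685e+01, -3.53278327e+01,  7.09610875e-02,
        2.35478691e-02, -6.90165109e-06]), 'eef_pos': array([151.28860398, 528.55125589, 204.95126682]), 'eef_rot': array([-3.14057779e+00, -6.05966323e-05,  2.86279861e+00]), 'wrist_force': array([-0.2483498 ,  0.92595617, -0.41705427]), 'moment': array([-0.00575388,  0.06178525,  0.00980739]), 'finger_force': 0.0, 'finger_gap': 94.10433477262677}
```

View pics/top0.png

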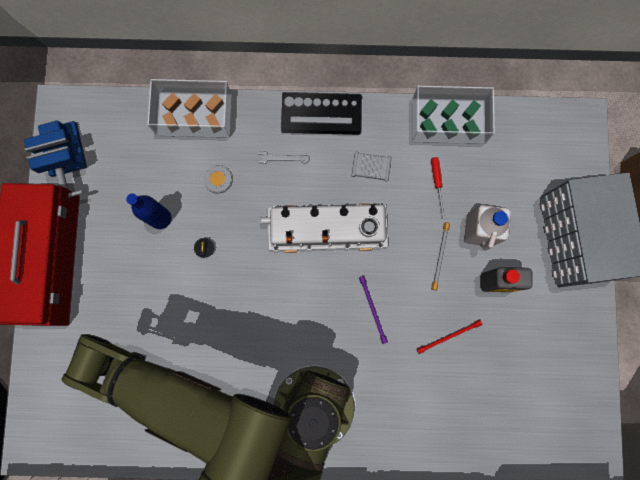

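View pics/scene0.png

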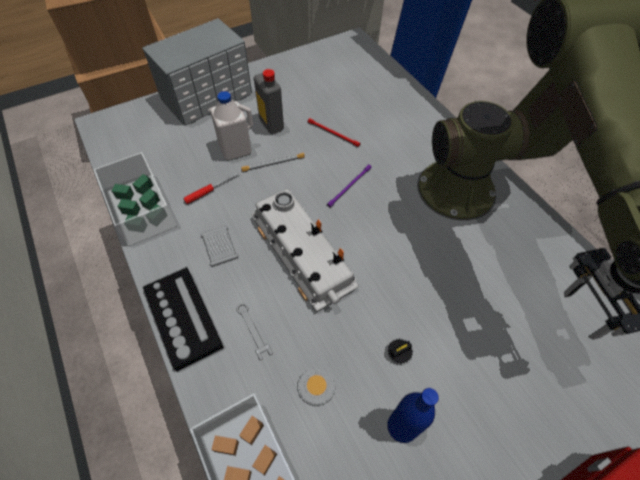

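The scene shows the cover in the middle: top view neck at (370,227), jaws at (289,237) and (325,235). The cap is at (204,247) in top and (400,350) in scene.

Pipe candidates in the top view are grey with brass nuts (441,256), purple (373,310), red (450,337), spanner (284,157) and screwdriver (437,190). I choose the grey one with brass nuts. The cap candidate is the black disc (204,247); the lid with the orange centre (218,179) is not the cap.

Run:
```python
from h import *
t=cam("top"); s=cam("scene")
def crop(c,u,v,w,h,S): return cv2.resize(c["img"][v:v+h,u:u+w],(w*S,h*S),interpolation=cv2.INTER_CUBIC)
o=np.zeros((600,800,3),np.uint8)
def put(im,x,y): o[y:y+im.shape[0],x:x+im.shape[1]]=im[:600-y,:800-x]
put(crop(t,258,195,140,65,3),0,0); put(crop(t,420,205,115,95,3),430,0)
put(crop(t,185,228,40,40,5),0,200); put(crop(s,380,330,40,40,5),210,200)
put(crop(s,245,180,120,135,3),430,290); put(crop(s,230,60,85,120,2),0,405)
cv2.imwrite("pics/c1.png",o)
P=cloud(t)
for c,n in((t,"t"),(s,"s")):
    P=cloud(c); hsv=cv2.cvtColor(c["img"],cv2.COLOR_BGR2HSV)
    m=cv2.inRange(hsv,(8,110,80),(28,255,255))
    k,l,st,ce=cv2.connectedComponentsWithStats(m)
    for i in range(1,k):
        if st[i,4]>=6:
            q=P[l==i]; print(n,st[i],ce[i].round(1),np.median(q,0).round(0), "at z8",ray(c,*ce[i],8)[:2].round(1), hsv[l==i].mean(0).round(0))
```

```text
t [163  93  15  17 133] [170.1 101. ] [956. 489.  46.] at z8 [971.5 498.9] [ 13. 141. 158.]
t [184  94  16  16 135] [191.7 101.5] [956. 419.  47.] at z8 [971.5 427.5] [ 13. 137. 157.]
t [206  94  16  16 131] [213.2 102.1] [956. 349.  46.] at z8 [971.3 356.2] [ 13. 133. 156.]
t [163 111  13  13 103] [168.8 118.3] [899. 489.  47.] at z8 [911.9 499.8] [ 13. 138. 164.]
t [184 112  13  12  93] [190.2 118.5] [900. 421.  47.] at z8 [913.  429.2] [ 13. 137. 164.]
t [206 113  13  12  92] [211.9 119.5] [897. 350.  48.] at z8 [911.4 357.4] [ 13. 133. 165.]
t [210 171  15  15 172] [217.  178.1] [712. 330.  15.] at z8 [714.  331.2] [ 18. 166. 183.]
t [444 223   6   8  37] [446.2 226.2] [ 574. -411.   15.] at z8 [ 574.1 -412.7] [ 18. 172. 151.]
t [286 237   5   4  18] [288.2 238.5] [503.  87. 133.] at z8 [521.6  93.6] [ 11. 212. 138.]
t [323 236   5   5  22] [324.8 237.9] [507. -22. 131.] at z8 [526.4 -23.4] [ 10. 210. 131.]
t [201 242   2  10  15] [201.7 247. ] [483. 361.  45.] at z8 [487.2 369.2] [ 26. 178. 134.]
t [360 248  12   2  15] [366.2 248.8] [ 493. -158.   20.] at z8 [ 494.5 -156.6] [ 1
[... 1216 characters left out ...]
2] [629.  98.  18.] at z8 [626.4  93.8] [ 15. 114. 123.]
s [397 344  10   7  32] [401.7 347.1] [484. 363.  43.] at z8 [472.7 355.9] [ 25. 169. 115.]
s [307 376  19  19 288] [316.2 384.9] [714. 332.  12.] at z8 [713.3 331.2] [ 18. 153. 183.]
s [241 417  20  26 294] [250.9 429.9] [895. 354.  44.] at z8 [896.5 346.4] [ 14. 124. 149.]
s [213 437  24  17 311] [224.5 445. ] [959. 354.  44.] at z8 [962.6 346.2] [ 14. 124. 152.]
s [254 446  21  27 309] [264.1 459.6] [895. 423.  44.] at z8 [896.2 417.8] [ 14. 125. 151.]
s [225 467  25  13 248] [236.8 474.2] [958. 420.  45.] at z8 [961.6 414.3] [ 14. 124. 154.]
s [278 478   4   2   6] [279.5 478.7] [882. 472.  43.] at z8 [882.8 468.6] [ 14. 119. 156.]
```

View pics/c1.png

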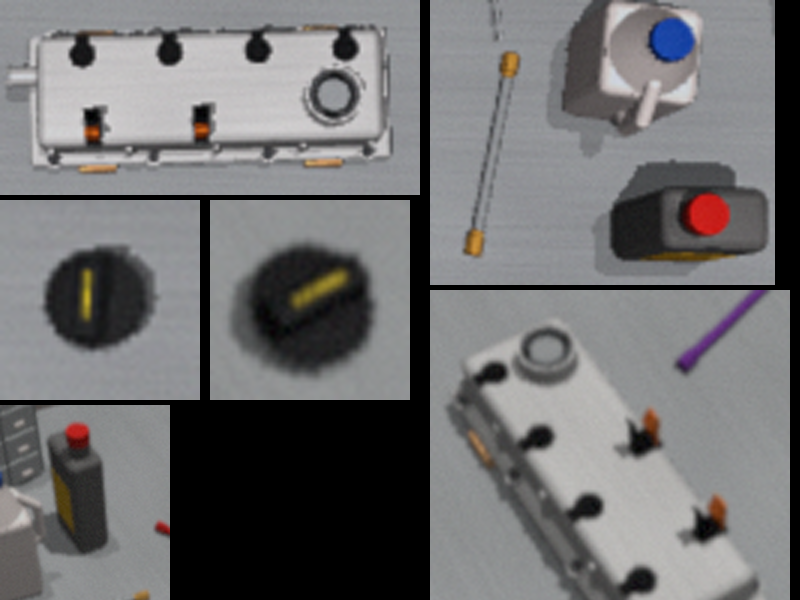

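The crop confirms the steel pipe with brass nuts (top view 446,226 and 434,285), clear of the jug. The cap's bar is along about world x, with its yellow stripe at top view (202,247). Next I measure the cover, cap and clearances.

Run:
```python
from h import *
t=cam("top"); s=cam("scene")
for c,n in((t,"top"),(s,"scene")):
    P=cloud(c); z=P[...,2]; X=P[...,0]; Y=P[...,1]; ok=c["z_map"]>0
    box=ok&(X>400)&(X<720)&(Y>-300)&(Y<250)
    m=box&(abs(z-90)<5); pts=P[m][:,:2].astype(np.float32)
    print(n,"top z",np.median(z[m]),"rect",cv2.minAreaRect(pts))
    # line fit on long edges: bin by y
    e=[]
    for y in np.arange(-150,130,10):
        q=pts[abs(pts[:,1]-y)<6]
        if len(q)>5:e.append((y,np.percentile(q[:,0],1),np.percentile(q[:,0],99)))
    e=np.array(e); print(" slopes",np.polyfit(e[:,0],e[:,1],1),np.polyfit(e[:,0],e[:,2],1))
    m=box&(z>105)&(z<122)&(Y<-90); q=P[m]
    (cx,cy),r=cv2.minEnclosingCircle(q[:,:2].astype(np.float32)); print(" neck",cx,cy,r,len(q),np.median(q[:,2]),q[:,:2].mean(0))
    hsv=cv2.cvtColor(c["img"],cv2.COLOR_BGR2HSV)
    m=box&(z>98)&(Y>-90); k,l,st,ce=cv2.connectedComponentsWithStats(m.astype(np.uint8))
    for i in range(1,k):
        if st[i,4]>5: q=P[l==i]; print(" hi",st[i],q.min(0).round(),q.max(0).round(),q.mean(0).round(1))
    mm=ok&(X>380)&(X<580)&(Y>250)&(Y<420)
    for lo,hi in((16,30),(36,52)):
        m=mm&(z>lo)&(z<hi); pts=P[m][:,:2].astype(np.float32)
        print(" cap",lo,len(pts),pts.mean(0),cv2.minAreaRect(pts),np.median(z[m]),cv2.minEnclosingCircle(pts))
    m=ok&(X>300)&(X<620)&(Y<-420)&(Y>-700)&(z>80); q=P[m]; j=q[(q[:,0]>430)]; b=q[q[:,0]<430]
    print(" jug min",j.min(0).round(),j.max(0).round()," bottle",b.min(0).round(),b.max(0).round())
    m=ok&(X>300)&(X<640)&(Y<-330)&(Y>-425)&(z>25); print(" near pipe tall",m.sum(),P[m].max(0) if m.any() else '')
```

```text
top top z 90.38380579108923 rect ((558.8480834960938, -29.899185180664062), (116.69148254394531, 353.6029052734375), 2.456731081008911)
 slopes [-5.20768782e-02  5.01732003e+02] [-4.66331378e-02  6.12293009e+02]
 neck 555.3106689453125 -159.49818420410156 34.64592742919922 236 113.4007857696314 [ 550.36937047 -155.72644331]
 hi [309 211   7   4   8] [586.   9.  99.] [595.  28. 110.] [590.4  18.8 103.1]
 hi [286 231   7  12  65] [497.  77.  99.] [529.  95. 147.] [512.5  86.9 122.2]
 hi [323 230   5  11  55] [505. -29.  98.] [532. -16. 143.] [518.2 -22.8 124.2]
 cap 16 172 [483.91666 359.0977 ] ((496.0876159667969, 364.69384765625), (87.12677001953125, 61.87743377685547), 19.388383865356445) 24.228215381875316 ((500.6103515625, 355.29669189453125), 47.142738342285156)
 cap 36 100 [484.78687 359.8347 ] ((484.5704650878906, 360.0962219238281), (19.20722007751465, 54.64872741699219), 88.51589965820312) 45.427289770005245 ((484.6932373046875, 359.9205322265625), 27.810009002685547)
 jug min [ 430. -587.   80.] [ 616. -466.  241.]  bottle [ 366. -621.   81.] [ 430. -515.  249.]
 near pipe t
[... 379 characters left out ...]
hi [310 220  11  14  92] [509. -27.  99.] [535.  -9. 138.] [520.4 -17.3 117.6]
 hi [332 248  12  16 102] [501.  82.  98.] [529. 100. 139.] [514.2  92.6 118.2]
 cap 16 306 [489.8015 366.6711] ((488.16790771484375, 364.3376770019531), (57.704437255859375, 63.216617584228516), 6.98935604095459) 21.68433888235461 ((487.5296936035156, 363.7484436035156), 32.70503234863281)
 cap 36 159 [488.00952 364.3864 ] ((487.7047424316406, 364.04046630859375), (18.510988235473633, 55.47593307495117), 88.57511901855469) 41.87399141836295 ((487.7341003417969, 365.22113037109375), 27.94198989868164)
 jug min [ 430. -612.   80.] [ 620. -460.  232.]  bottle [ 371. -617.   81.] [ 430. -510.  236.]
 near pipe tall 0
```

```bash
cat >> h.py <<'E'
def go(x,y,z,yaw):
    "tool-axis shift (before turn) and roll to reach a world target"
    s=manip.read_state(); p=s["eef_pos"]; w=s["eef_rot"][2]
    d=R.from_euler("xyz",s["eef_rot"]).as_matrix().T@(np.array([x,y,z])-p)
    r=-(yaw-w); print("shift mm",d.round(1),"roll",round((r+np.pi)%(2*np.pi)-np.pi,3),"t",s["clock"])
E
python3 - <<'E'
from h import *
t=cam("top"); s=cam("scene")
for c in(t,s):
    P=cloud(c);X,Y,Z=P[...,0],P[...,1],P[...,2]
    for lo,hi in((380,440),(440,470),(470,490),(490,510),(510,540)):
        m=(X>lo)&(X<hi)&(Y<-430)&(Y>-700)&(Z>85); print(lo,hi,P[m][:,1].max().round() if m.any() else None,end=" | ")
    print()
a=cv2.resize(t["img"][222:252,276:340],None,fx=12,fy=9,interpolation=cv2.INTER_CUBIC)
b=cv2.resize(s["img"][212:272,300:360],(320,320),interpolation=cv2.INTER_CUBIC)
o=np.zeros((600,800,3),np.uint8); o[:a.shape[0],:a.shape[1]]=a; o[275:595,:320]=b
cv2.imwrite("pics/c2.png",o)
go(449.5,-385.7,205,2.944)
E
```

```text
380 440 -515.0 | 440 470 None | 470 490 -505.0 | 490 510 -502.0 | 510 540 -465.0 | 
380 440 -509.0 | 440 470 None | 470 490 None | 490 510 -495.0 | 510 540 -460.0 | 
shift mm [-5.383e+02 -7.971e+02  5.000e-01] roll -0.081 t 0.4
```

View pics/c2.png

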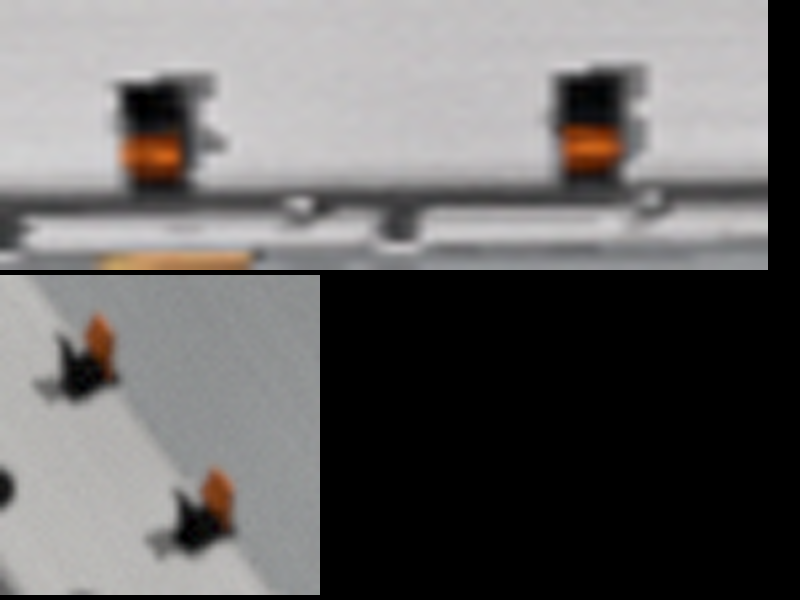

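Top view: clip b fork is black at (288,233) with its jaw orange at (288,239). Clip a fork is at (325,232) with its jaw at (325,238). The fork opens between the wall tip and the jaw. I'm moving to the pipe, gripping about 20 mm off centre on the side away from the jug.

>>> arm_command --pt "1 -0.0371 -0.0392 0 0" --pt "1 -0.0371 -0.0392 0 0" --pt "1 -0.0371 -0.0392 0 0" --pt "1 -0.0371 -0.0392 0 0" --pt "1 -0.0371 -0.0392 0 0" --pt "1 -0.0371 -0.0392 0 0" --pt "1 -0.0371 -0.0392 0 0" --pt "1 -0.0371 -0.0392 0 0" --pt "1 -0.0371 -0.0392 0 0" --pt "1 -0.0371 -0.0392 0 0" --pt "1 -0.0197 -0.0449 0 0" --pt "1 -0.0197 -0.0449 0 0" --pt "1 -0.0197 -0.0449 0 0" --pt "1 -0.0197 -0.0449 0 0" --pt "1 -0.0197 -0.0449 0 0" --pt "1 -0.0197 -0.0449 0 0" --pt "1 -0.0197 -0.0449 0 0" --pt "1 -0.0197 -0.0449 0 0" --pt "1 -0.0197 -0.0449 0 -0.08" --pt "1 0 0 0 0" --newtons 50

```text
clock: 2.9
eef_pos: [458.9, -389.8, 204.4]
eef_rot: [3.141, -0.001, 2.941]
wrist_force: [0.5, 0.7, -0.5]
finger_gap: 93.9
finger_force: 0.0
```

Run:
```python
from h import *
go(459.4,-387.7,2,2.944)
for n,f in(("top",[(288.5,236.8,125),(288.5,231,130),(288.5,241.8,137)]),("scene",[(333.4,252.3,135),(340.7,248.2,138),(312.2,223.3,135),(318.6,219.5,138)])):
    c=cam(n)
    for u,v,z in f: print(n,u,v,ray(c,u,v,z).round(1))
```

```text
shift mm [ -0.3   2.1 202.4] roll -0.003 t 2.9
top 288.5 236.8 [509.8  86.7 125. ]
top 288.5 231 [526.7  87.  130. ]
top 288.5 241.8 [493.   85.6 137. ]
scene 333.4 252.3 [525.4  85.6 135. ]
scene 340.7 248.2 [503.3  85.6 138. ]
scene 312.2 223.3 [529.2 -22.3 135. ]
scene 318.6 219.5 [508.8 -23.1 138. ]
```

>>> arm_command --pt "1 0 0.002 0.045 0" --pt "1 0 0 0.045 0" --pt "1 0 0 0.045 0" --pt "1 0 0 0.035 0" --pt "1 0 0 0.02 0" --pt "1 0 0 0.0095 0" --pt "1 0 0 0 0" --pt "-1 0 0 0 0" --pt "-1 0 0 0 0" --pt "-1 0 0 0 0" --pt "-1 0 0 0 0" --pt "-1 0 0 0 0" --pt "-1 0 0 0 0" --newtons 50

```text
clock: 4.62
eef_pos: [459.8, -385.5, 5.9]
eef_rot: [3.142, -0.0, 2.943]
wrist_force: [0.1, -0.5, -0.5]
finger_gap: 37.4
finger_force: 0.0
```

>>> arm_command --pt "-1 0 0 0.003 0" --pt "-1 0 0 0 0" --pt "-1 0 0 0 0" --pt "-1 0 0 0 0" --pt "-1 0 0 0 0" --pt "-1 0 0 0 0"

```text
clock: 5.38
eef_pos: [459.8, -385.5, 2.9]
eef_rot: [3.142, -0.0, 2.943]
wrist_force: [0.3, -0.4, -0.7]
finger_gap: 10.8
finger_force: 50.0
```

>>> arm_command --pt "-1 0 0 -0.02 0" --pt "-1 0 0 -0.045 0" --pt "-1 0 0 -0.045 0" --pt "-1 0 0 -0.045 0" --pt "-1 0 0 -0.045 0" --pt "-1 0.0029 0.0435 0 0" --pt "-1 0.0029 0.0435 0 0" --pt "-1 0.0029 0.0435 0 0" --pt "-1 0.0029 0.0435 0 0" --pt "-1 0.0029 0.0435 0 0" --pt "-1 0.0029 0.0435 0 0" --pt "-1 0.0029 0.0435 0 0" --pt "-1 0.0029 0.0435 0 0" --pt "-1 0.0029 0.0435 0 0" --pt "-1 0.0029 0.0435 0 0"

```text
clock: 7.25
eef_pos: [517.3, 48.1, 204.6]
eef_rot: [3.141, 0.002, 2.943]
wrist_force: [-0.9, -0.7, -1.5]
finger_gap: 10.6
finger_force: 50.0
```

>>> arm_command --pt "-1 0 0 0 0.165" --pt "-1 0 0 0 0.165" --pt "-1 0 0 0 0.165" --pt "-1 0 0 0 0.165" --pt "-1 0 0 0 0.165" --pt "-1 0 0 0 0.165" --pt "-1 0 0 0 0.165" --pt "-1 0 0 0 0.165" --pt "-1 0 0 0.03 0" --pt "-1 0 0 0 0"

```text
clock: 8.5
eef_pos: [516.4, 46.6, 172.7]
eef_rot: [-3.139, -0.0, 1.623]
wrist_force: [-0.0, -0.3, -0.4]
finger_gap: 10.5
finger_force: 50.0
```

Run:
```python
from h import *
go(517,46,165,1.621)
for n in("top","scene"):
    c=cam(n); cv2.imwrite(f"pics/{n}1.png",c["img"]); hsv=cv2.cvtColor(c["img"],cv2.COLOR_BGR2HSV)
    m=cv2.inRange(hsv,(8,110,80),(28,255,255)); k,l,st,ce=cv2.connectedComponentsWithStats(m)
    for i in range(1,k):
        u,v=ce[i]; p=ray(c,u,v,178)
        if st[i,4]>=6 and 430<p[0]<600 and -200<p[1]<220: print(n,st[i],ce[i].round(1),p.round(1))
t=cv2.imread("pics/top1.png")[190:270,250:400]; s=cv2.imread("pics/scene1.png")[150:300,230:390]
o=np.zeros((600,800,3),np.uint8); o[:280,:525]=cv2.resize(t,(525,280),interpolation=cv2.INTER_CUBIC); o[285:600,:336]=cv2.resize(s,(336,315),interpolation=cv2.INTER_CUBIC)
cv2.imwrite("pics/c3.png",o)
```

```text
shift mm [-0.6  0.6  7.7] roll 0.002 t 8.5
top [338 229   9   6  48] [342.2 231.5] [521.6 -72.5 178. ]
top [271 231   5   6  23] [273.3 233.5] [510.6 128.6 178. ]
top [323 237   4   3  10] [324.5 238. ] [501.1 -21.1 178. ]
top [360 248  12   2  14] [366.1 248.9] [ 472.2 -142.7  178. ]
scene [302 197   7   6  32] [304.6 199.7] [524.  -74.1 178. ]
scene [318 225   3   5   9] [319.4 226.6] [532.2  22.4 178. ]
scene [338 248  13  11  86] [343.8 252.8] [517.9 121.2 178. ]
```

View pics/c3.png

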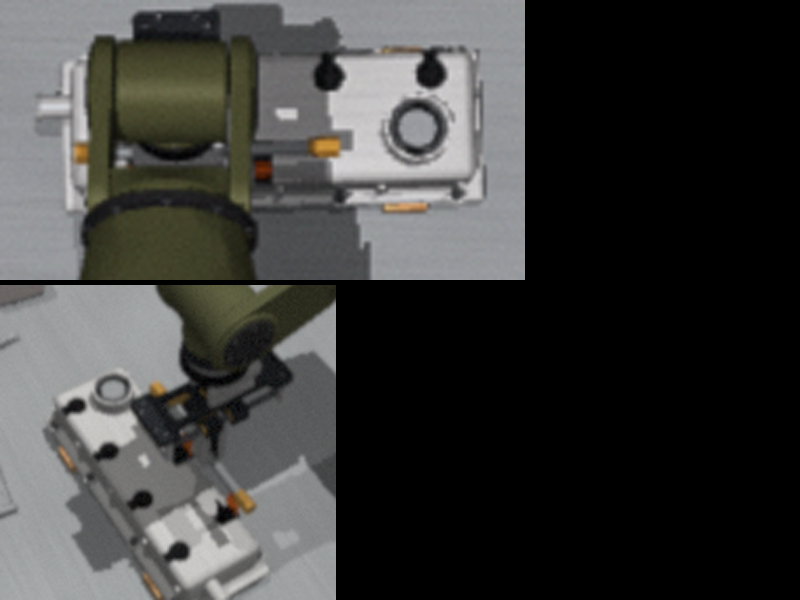

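The pipe is held with its near nut at top view (342,231), lined up over the fork of clip a at (325,236). The two-camera mean matches the robot's own pose to under 1 mm. Descending.

>>> arm_command --pt "-1 0 0 0.015 0" --pt "-1 0 0 0.015 0" --pt "-1 0 0 0.005 0" --pt "-1 0 0 0.004 0" --pt "-1 0 0 0.003 0" --pt "-1 0 0 0 0"

```text
clock: 9.35
eef_pos: [517.3, 46.6, 130.9]
eef_rot: [-3.142, -0.0, 1.623]
wrist_force: [-0.2, -0.5, -1.9]
finger_gap: 10.6
finger_force: 50.0
```

>>> arm_command --pt "-1 0 0 0.004 0" --pt "-1 0 0 0.003 0" --pt "-1 0 0 0 0"

```text
clock: 9.72
eef_pos: [517.2, 46.6, 123.8]
eef_rot: [-3.141, 0.0, 1.623]
wrist_force: [-0.4, 0.1, -0.4]
finger_gap: 10.3
finger_force: 50.0
```

>>> arm_command --pt "-1 0 0 0.003 0" --pt "-1 0 0 0.003 0" --pt "-1 0 0 0 0"

```text
clock: 10.1
eef_pos: [516.7, 46.6, 118.3]
eef_rot: [-3.14, 0.0, 1.623]
wrist_force: [-7.2, -0.2, 7.4]
finger_gap: 10.6
finger_force: 50.0
```

>>> arm_command --pt "-1 0 -0.002 0 0" --pt "-1 0 0 0 0"

```text
clock: 10.35
eef_pos: [515.6, 46.5, 118.1]
eef_rot: [3.141, 0.0, 1.623]
wrist_force: [2.7, 0.1, -0.8]
finger_gap: 10.4
finger_force: 50.0
```

>>> arm_command --pt "-1 0 0 0.002 0" --pt "-1 0 0 0 0"

```text
clock: 10.6
eef_pos: [515.3, 46.5, 115.8]
eef_rot: [3.142, -0.0, 1.623]
wrist_force: [3.2, 1.0, -0.9]
finger_gap: 10.3
finger_force: 50.0
```

Run:
```python
from h import *
s=manip.read_state(); print(s["eef_pos"],s["wrist_force"],s["moment"])
```

```text
[515.34814934  46.52662738 115.77772746] [ 3.2334191   1.03573    -0.93940461] [-0.03033589 -0.54592765  0.04342361]
```

>>> arm_command --pt "-1 0 0 0.002 0" --pt "-1 0 0 0.002 0" --pt "-1 0 0 0.002 0" --pt "-1 0 0 0 0"

```text
clock: 11.1
eef_pos: [514.8, 46.5, 109.5]
eef_rot: [-3.14, -0.0, 1.623]
wrist_force: [-0.0, -0.4, -0.3]
finger_gap: 10.7
finger_force: 50.0
```

>>> arm_command --pt "-1 0 0 0.0015 0" --pt "-1 0 0 0 0"

```text
clock: 11.35
eef_pos: [515.2, 46.5, 108.6]
eef_rot: [-3.142, -0.0, 1.623]
wrist_force: [-2.4, 0.5, 2.9]
finger_gap: 11.0
finger_force: 50.0
```

>>> arm_command --pt "-1 0 0 0.001 0" --pt "-1 0 0 0 0"

```text
clock: 11.6
eef_pos: [515.3, 46.5, 108.4]
eef_rot: [3.141, 0.0, 1.623]
wrist_force: [-6.1, -0.8, 14.1]
finger_gap: 10.4
finger_force: 50.0
```

>>> arm_command --pt "-1 0 0 -0.001 0" --pt "0 0 0 0 0" --pt "0 0 0 0 0" --pt "0 0 0 0 0" --pt "0 0 0 0 0" --pt "0 0 0 -0.03 0" --pt "0.3 0 0 -0.05 0" --pt "0.3 0 0 -0.05 0" --pt "0.3 0 0 -0.05 0" --pt "0.3 0 0 0 0"

```text
clock: 12.85
eef_pos: [516.3, 46.5, 292.0]
eef_rot: [3.135, 0.0, 1.623]
wrist_force: [-0.1, -0.0, -1.5]
finger_gap: 61.2
finger_force: 0.0
```

Run:
```python
from h import *
go(487,362,120,3.14)
for n in("top","scene"):
    c=cam(n); cv2.imwrite(f"pics/{n}2.png",c["img"]); hsv=cv2.cvtColor(c["img"],cv2.COLOR_BGR2HSV)
    m=cv2.inRange(hsv,(8,110,80),(28,255,255)); k,l,st,ce=cv2.connectedComponentsWithStats(m)
    for i in range(1,k):
        u,v=ce[i]; p=ray(c,u,v,114)
        if st[i,4]>=6 and 430<p[0]<600 and -200<p[1]<220: print(n,st[i],ce[i].round(1),p.round(1))
t=cv2.imread("pics/top2.png")[190:270,250:400]; s=cv2.imread("pics/scene2.png")[150:300,230:390]
o=np.zeros((600,800,3),np.uint8); o[:280,:525]=cv2.resize(t,(525,280),interpolation=cv2.INTER_CUBIC); o[285:600,:336]=cv2.resize(s,(336,315),interpolation=cv2.INTER_CUBIC)
cv2.imwrite("pics/c4.png",o)
```

```text
shift mm [316.6 -13.9 171.8] roll -1.517 t 12.85
top [337 233   9   5  35] [341.2 234.9] [521.4 -71.9 114. ]
top [323 236   5   4  14] [324.9 237.5] [512.1 -22.7 114. ]
top [360 248  12   2  14] [366.1 248.9] [ 480.6 -147.8  114. ]
scene [303 211   7   7  28] [305.9 214. ] [522.2 -71.8 114. ]
scene [316 220   5   8  31] [318.2 223.4] [507.7 -26.7 114. ]
scene [338 249   5   8  27] [340.4 252.4] [502.1  84.3 114. ]
scene [341 261   9  10  52] [345.  265.6] [512.3 124.9 114. ]
```

View pics/c4.png

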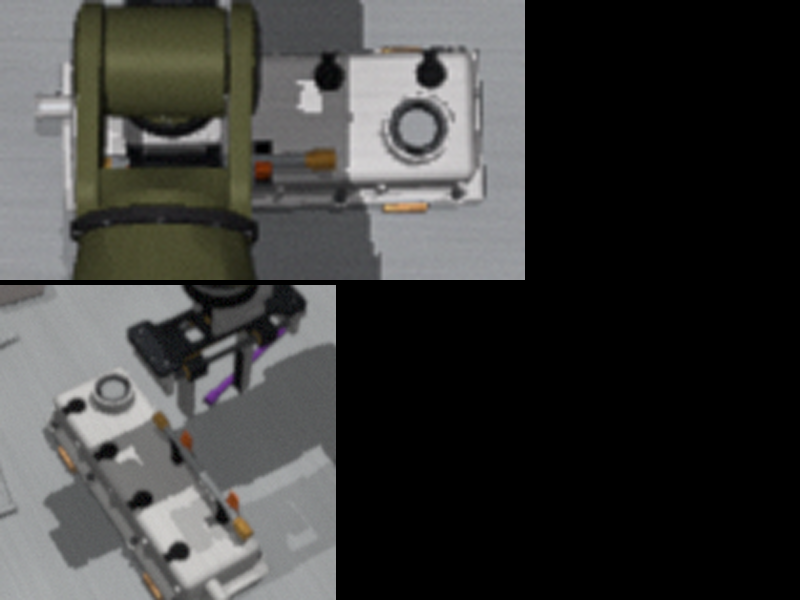

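The pipe lies in both forks. Its nuts are at top (341,235) and scene (345,266), both outside the clips, and both jaws are back at their starting pixels. Next is the cap, after a check of bottle clearance.

Run:
```python
from h import *
t=cam("top"); s=cam("scene")
for c in(t,s):
    P=cloud(c); hsv=cv2.cvtColor(c["img"],cv2.COLOR_BGR2HSV)
    m=(cv2.inRange(hsv,(110,120,30),(130,255,255))>0)&(P[...,0]>450)&(P[...,0]<700)&(P[...,1]>400)&(P[...,1]<650)&(P[...,2]>20)
    q=P[m]; print("bottle",q.min(0).round(),q.max(0).round()); q=q[q[:,2]<180]; print(q.min(0).round(),q.max(0).round(),q[np.argmin(np.hypot(q[:,0]-523,q[:,1]-450))])
# neck circle: rim
for c in (t,s):
    P=cloud(c); u0,v0=proj(c,(553.5,-153,114)); g=cv2.cvtColor(c["img"],cv2.COLOR_BGR2GRAY)
    u0,v0=int(u0),int(v0); a=g[v0-14:v0+15,u0-14:u0+15]; 
    m=(a<95).astype(np.uint8); k,l,st,ce=cv2.connectedComponentsWithStats(m); 
    for i in range(1,k):
        if st[i,4]>8: 
            pts=np.argwhere(l==i)[:,::-1].astype(np.float32); e=cv2.fitEllipse(cv2.convexHull(pts)) if len(pts)>20 else None
            print(u0,v0,st[i],e, ray(c,e[0][0]+u0-14,e[0][1]+v0-14,112).round(1) if e else '')
go(486.2,362,120,3.115)
```

```text
bottle [542. 471.  20.] [609. 539. 306.]
[542. 471.  20.] [602. 538. 180.] [549.35235652 483.61237768  82.34098246]
bottle [559. 481.  20.] [619. 549. 300.]
[588. 483.  20.] [619. 549. 180.] [602.77697173 483.44088986  85.37668592]
368 225 [15  0  8  4 26] ((18.5, 0.5), (5.513619422912598, 7.118052005767822), 90.0) [ 596.1 -166.   112. ]
368 225 [ 7  8 16 15 94] ((14.614981651306152, 14.793405532836914), (15.082185745239258, 15.333758354187012), 148.0054473876953) [ 551.6 -154.7  112. ]
283 198 [ 7  9 16 10 49] ((14.184327125549316, 14.178442001342773), (10.578085899353027, 15.705842018127441), 80.12175750732422) [ 552.2 -155.3  112. ]
283 198 [ 6 21 15  6 35] ((13.256166458129883, 21.884857177734375), (8.452972412109375, 14.664030075073242), 96.10997009277344) [ 567.2 -131.5  112. ]
shift mm [316.5 -11.8 167. ] roll -1.492 t 13.05
```

>>> arm_command --pt "0.3 0.0396 -0.0015 0 0" --pt "0.3 0.0396 -0.0015 0 0" --pt "0.3 0.0396 -0.0015 0 0" --pt "0.3 0.0396 -0.0015 0 0" --pt "0.3 0.0396 -0.0015 0 0" --pt "0.3 0.0396 -0.0015 0 0" --pt "0.3 0.0396 -0.0015 0 0" --pt "0.3 0.0396 -0.0015 0 0" --pt "0.3 0 0 0 -0.1865" --pt "0.3 0 0 0 -0.1865" --pt "0.3 0 0 0 -0.1865" --pt "0.3 0 0 0 -0.1865" --pt "0.3 0 0 0 -0.1865" --pt "0.3 0 0 0 -0.1865" --pt "0.3 0 0 0 -0.1865" --pt "0.3 0 0 0 -0.1865" --pt "0.3 0 0 0.06 0" --pt "0.3 0 0 0.06 0" --pt "0.3 0 0 0.05 0" --pt "0.3 0 0 0 0"

```text
clock: 15.55
eef_pos: [485.0, 361.0, 114.2]
eef_rot: [-3.137, -0.007, 3.115]
wrist_force: [-0.2, 0.5, 1.2]
finger_gap: 60.7
finger_force: 0.0
```

Run:
```python
from h import *
go(486.2,362,26,3.115)
```

```text
shift mm [-1.8  1.5 88.2] roll -0.0 t 15.55
```

>>> arm_command --pt "0.3 -0.001 0.001 0.04 0" --pt "0.3 0 0 0.03 0" --pt "0.3 0 0 0.015 0" --pt "0.3 0 0 0.002 0" --pt "0.3 0 0 0 0" --pt "-1 0 0 0 0" --pt "-1 0 0 0 0" --pt "-1 0 0 0 0" --pt "-1 0 0 0 0" --pt "-1 0 0 0 0" --pt "-1 0 0 0 0" --newtons 40

```text
clock: 16.92
eef_pos: [487.9, 363.2, 31.4]
eef_rot: [-3.142, -0.0, 3.115]
wrist_force: [-1.4, -0.1, -1.4]
finger_gap: 17.4
finger_force: 39.9
```

>>> arm_command --pt "-1 0 0 -0.03 0" --pt "-1 0 0 -0.045 0" --pt "-1 0 0 -0.045 0" --pt "-1 0 0 -0.04 0" --pt "-1 -0.0067 -0.0428 0 0" --pt "-1 -0.0067 -0.0428 0 0" --pt "-1 -0.0067 -0.0428 0 0" --pt "-1 -0.0067 -0.0428 0 0" --pt "-1 -0.0067 -0.0428 0 0" --pt "-1 -0.0067 -0.0428 0 0" --pt "-1 -0.0067 -0.0428 0 0" --pt "-1 -0.0067 -0.0428 0 0" --pt "-1 -0.0067 -0.0428 0 0" --pt "-1 -0.0067 -0.0428 0 0" --pt "-1 -0.0067 -0.0428 0 0" --pt "-1 -0.0067 -0.0428 0 0" --pt "-1 0 0 0 0.098" --pt "-1 0 0 0 0" --pt "-1 0 0 0 0"

```text
clock: 19.3
eef_pos: [554.4, -151.9, 191.4]
eef_rot: [3.142, -0.0, 3.019]
wrist_force: [0.3, -0.0, -0.4]
finger_gap: 17.2
finger_force: 39.9
```

Run:
```python
from h import *
s_=manip.read_state(); print(s_["eef_pos"],s_["eef_rot"]); go(554.4,-152.8,150,3.017)
t=cam("top"); s=cam("scene"); cv2.imwrite("pics/top3.png",t["img"]); cv2.imwrite("pics/scene3.png",s["img"])
o=np.zeros((600,800,3),np.uint8)
u,v=map(int,proj(t,(553,-153,150))); o[:300,:400]=cv2.resize(t["img"][v-30:v+30,u-40:u+40],(400,300),interpolation=cv2.INTER_CUBIC)
u,v=map(int,proj(s,(553,-153,160))); print(u-40,v-40); o[:480,400:]=cv2.resize(s["img"][v-40:v+56,u-40:u+40],(400,480),interpolation=cv2.INTER_CUBIC)
cv2.imwrite("pics/c5.png",o)
```

```text
[ 554.43786463 -151.8871935   191.44763504] [ 3.14153722e+00 -9.86083103e-05  3.01941456e+00]
shift mm [-0.1 -0.9 41.4] roll 0.002 t 19.3
242 148
```

View pics/c5.png

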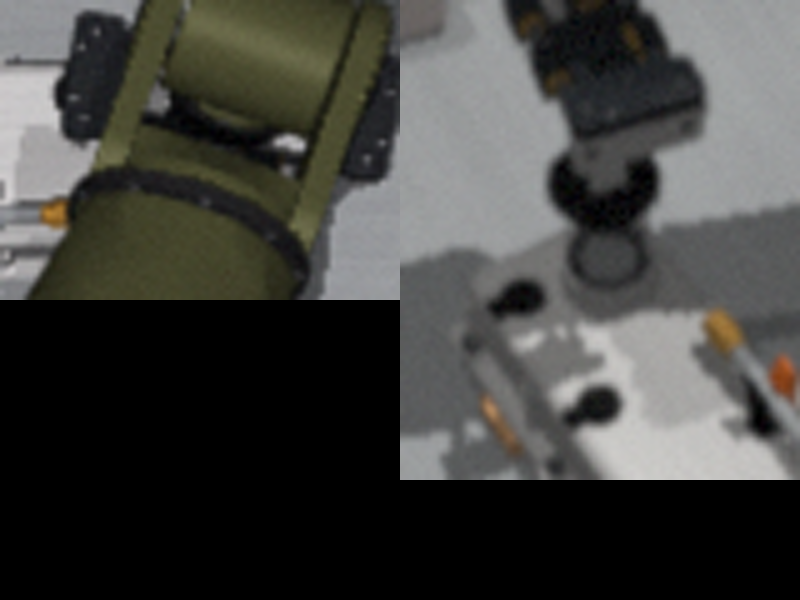

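The view shows the flange above the neck: cap at scene (283,186), neck lip ring at (284,199). I compare the two in that same view.

Run:
```python
from h import *
s=cam("scene"); g=cv2.cvtColor(s["img"],cv2.COLOR_BGR2GRAY)
m=(g<62).astype(np.uint8)
for v in range(178,208,2):
    c=np.where(m[v,262:305])[0]+262; print(v,c.min() if len(c) else '',c.max() if len(c) else '',g[v,270:300].tolist())
for dz,x,y in((112,552.7,-152.6),(180,552.7,-152.6),(177.5,552.7,-152.6)): print(dz,np.round(proj(s,(x,y,dz)),1))
th=np.arange(0,6.28,.1)
q=np.array([proj(s,(552.7+31*np.cos(a),-152.6+31*np.sin(a),177.5)) for a in th]); print("flange pred",q.min(0),q.max(0))
q=np.array([proj(s,(552.7+19*np.cos(a),-152.6+19*np.sin(a),114)) for a in th]); print("lip inner pred",q.min(0),q.max(0))
```

```text
178 279 281 [157, 158, 152, 135, 107, 77, 75, 79, 76, 61, 50, 58, 75, 77, 78, 76, 78, 72, 74, 70, 73, 68, 84, 119, 133, 141, 150, 155, 156, 157]
180 273 291 [156, 137, 98, 53, 29, 27, 59, 73, 71, 70, 67, 74, 75, 74, 77, 75, 74, 55, 38, 31, 21, 34, 67, 121, 150, 159, 160, 160, 160, 161]
182 272 292 [149, 106, 55, 20, 7, 18, 38, 54, 62, 65, 68, 75, 75, 76, 74, 75, 67, 45, 20, 14, 6, 2, 19, 73, 131, 154, 161, 161, 161, 165]
184 272 292 [144, 92, 32, 16, 9, 9, 12, 9, 24, 39, 65, 72, 73, 77, 70, 65, 57, 31, 13, 4, 18, 8, 11, 65, 129, 152, 160, 160, 159, 160]
186 272 292 [147, 103, 47, 14, 3, 12, 2, 11, 10, 27, 45, 52, 46, 37, 31, 19, 17, 8, 0, 12, 3, 17, 27, 74, 131, 155, 159, 160, 160, 160]
188 273 291 [153, 128, 87, 44, 16, 5, 6, 6, 18, 17, 15, 6, 10, 15, 13, 5, 11, 6, 13, 14, 9, 40, 75, 111, 144, 154, 157, 160, 159, 156]
190 275 290 [158, 156, 141, 107, 76, 42, 10, 11, 2, 8, 9, 15, 17, 8, 6, 0, 7, 11, 9, 34, 57, 90, 134, 152, 155, 155, 154, 157, 156, 156]
192 277 288 [152, 154, 158, 153, 141, 113, 84, 51, 20, 17, 15, 6, 15, 14, 6, 12, 9, 24, 36, 63, 85, 108, 139, 148, 137, 129, 131, 13
[... 471 characters left out ...]
 44, 33, 49, 65, 64, 68, 64, 72, 68, 64, 68, 66, 64, 46, 37, 45, 65, 77, 82, 82, 82, 84, 87, 90]
202 276 290 [114, 115, 117, 109, 96, 89, 61, 37, 40, 52, 64, 64, 66, 68, 62, 63, 63, 58, 52, 42, 46, 66, 74, 73, 84, 84, 84, 83, 82, 85]
204 265 288 [94, 111, 115, 108, 92, 86, 87, 81, 65, 52, 48, 47, 50, 52, 50, 45, 47, 50, 54, 65, 69, 73, 74, 74, 81, 85, 85, 84, 85, 83]
206 262 270 [53, 94, 112, 111, 102, 87, 78, 79, 74, 77, 73, 68, 66, 65, 67, 68, 74, 77, 77, 72, 72, 74, 74, 76, 83, 86, 88, 88, 86, 85]
112 [283.5 198.9]
180 [282.  183.6]
177.5 [282.1 184.2]
flange pred [270.85661945 175.72621336] [293.23142697 192.91612397]
lip inner pred [276.83883798 193.33504455] [289.97299578 203.66061024]
```

The cap is concentric with the neck to about 1 mm in this view. Descending.

>>> arm_command --pt "-1 0 -0.0005 0.025 0" --pt "-1 0 0 0.015 0" --pt "-1 0 0 0.006 0" --pt "-1 0 0 0.002 0" --pt "-1 0 0 0 0"

```text
clock: 20.08
eef_pos: [554.6, -152.9, 143.9]
eef_rot: [-3.141, 0.001, 3.017]
wrist_force: [0.3, 0.6, -1.7]
finger_gap: 17.5
finger_force: 39.9
```

>>> arm_command --pt "-1 0 0 0.002 0" --pt "-1 0 0 0.002 0" --pt "-1 0 0 0 0"

```text
clock: 20.45
eef_pos: [554.6, -152.9, 139.8]
eef_rot: [-3.141, 0.001, 3.017]
wrist_force: [-0.8, 0.1, 3.4]
finger_gap: 17.5
finger_force: 39.9
```

>>> arm_command --pt "-1 0 0 0.002 0" --pt "-1 0 0 0.002 0" --pt "-1 0 0 0 0"

```text
clock: 20.82
eef_pos: [554.6, -152.9, 135.6]
eef_rot: [-3.141, 0.001, 3.017]
wrist_force: [-0.8, -0.4, 6.0]
finger_gap: 17.6
finger_force: 39.9
```

>>> arm_command --pt "-1 0 0 0.002 0" --pt "-1 0 0 0.002 0" --pt "-1 0 0 0.002 0" --pt "-1 0 0 0.0015 0" --pt "-1 0 0 0 0"

```text
clock: 21.45
eef_pos: [554.7, -153.0, 128.6]
eef_rot: [-3.141, 0.001, 3.017]
wrist_force: [-0.6, 0.1, 10.1]
finger_gap: 17.3
finger_force: 39.9
```

>>> arm_command --pt "-1 0 0 0 0.14" --pt "-1 0 0 0 0.14" --pt "-1 0 0 0 0.14" --pt "-1 0 0 0 0"

```text
clock: 21.95
eef_pos: [554.8, -153.2, 128.8]
eef_rot: [3.142, 0.002, 2.595]
wrist_force: [-1.9, -0.6, 9.1]
finger_gap: 17.8
finger_force: 39.9
```

>>> arm_command --pt "-1 0.0006 -0.0009 0 0.14" --pt "-1 0 0 0 0.14" --pt "-1 0 0 0 0.14" --pt "-1 0 0 0 0.14" --pt "-1 0 0 0 0"

```text
clock: 22.58
eef_pos: [553.7, -154.0, 128.8]
eef_rot: [3.141, 0.002, 2.035]
wrist_force: [-2.8, -3.9, 10.0]
finger_gap: 17.5
finger_force: 39.9
```

Run:
```python
from h import *
s=manip.read_state(); print(s["moment"],s["wrist_force"])
```

```text
[-0.68928523  0.4467751  -0.05587054] [-2.81694194 -3.85285663 10.03520057]
```

>>> arm_command --pt "-1 -0.0004 -0.0009 0 0.12" --pt "-1 0 0 0 0.12" --pt "-1 0 0 0 0.12" --pt "-1 0 0 0 0.07" --pt "-1 0 0 0 0"

```text
clock: 23.2
eef_pos: [553.1, -154.6, 128.8]
eef_rot: [3.14, 0.001, 1.606]
wrist_force: [-1.9, -3.1, 10.8]
finger_gap: 17.6
finger_force: 39.9
```

Run:
```python
from h import *
s=manip.read_state(); print(s["moment"],s["wrist_force"])
```

```text
[-0.57291105  0.45969819 -0.00319275] [-1.88394549 -3.11469615 10.84557465]
```

>>> arm_command --pt "-1 0 0 -0.0015 0" --pt "-1 0 0 -0.0015 0" --pt "-1 0 0 0 0"

```text
clock: 23.58
eef_pos: [553.1, -154.6, 131.6]
eef_rot: [3.14, 0.001, 1.607]
wrist_force: [-0.3, -2.9, 7.4]
finger_gap: 17.4
finger_force: 39.9
```

>>> arm_command --pt "-1 0 0 -0.001 0" --pt "-1 0 0 -0.001 0" --pt "-1 0 0 0 0"

```text
clock: 23.95
eef_pos: [553.1, -154.5, 133.4]
eef_rot: [3.14, 0.001, 1.607]
wrist_force: [-0.3, -2.5, 5.5]
finger_gap: 17.4
finger_force: 39.9
```

Run:
```python
from h import *
s=manip.read_state(); print(s["moment"],s["wrist_force"])
```

```text
[-0.65025844  0.0504346   0.06667608] [-0.34183529 -2.50990615  5.54618334]
```

>>> arm_command --pt "-1 0 0 -0.0007 0" --pt "-1 0 0 0 0"

```text
clock: 24.2
eef_pos: [553.0, -154.5, 133.7]
eef_rot: [3.141, 0.001, 1.607]
wrist_force: [1.5, -6.0, 0.7]
finger_gap: 17.4
finger_force: 39.8
```

>>> arm_command --pt "-1 0 0 -0.0007 0" --pt "-1 0 0 0 0"

```text
clock: 24.45
eef_pos: [553.0, -154.5, 133.8]
eef_rot: [3.141, 0.001, 1.607]
wrist_force: [4.4, -5.9, -3.9]
finger_gap: 17.7
finger_force: 39.8
```

>>> arm_command --pt "-1 0 0 0.0007 0" --pt "-1 0 0 0 0" --pt "-1 0 0 0 0"

```text
clock: 24.82
eef_pos: [553.0, -154.5, 133.7]
eef_rot: [3.141, 0.001, 1.607]
wrist_force: [1.4, -4.8, 1.4]
finger_gap: 17.6
finger_force: 39.8
```

Run:
```python
from h import *
c=cam("scene"); hsv=cv2.cvtColor(c["img"],cv2.COLOR_BGR2HSV)
m=cv2.inRange(hsv,(8,110,80),(28,255,255)); k,l,st,ce=cv2.connectedComponentsWithStats(m)
for i in range(1,k):
    p=ray(c,*ce[i],114)
    if st[i,4]>=6 and 430<p[0]<600 and -200<p[1]<220: print(st[i],ce[i].round(1),p.round(1))
cv2.imwrite("pics/c6.png",cv2.resize(c["img"][150:300,220:380],(640,600),interpolation=cv2.INTER_CUBIC))
```

```text
[303 210   8   8  40] [306.2 213.7] [520.9 -72.5 114. ]
[316 219   6   8  34] [318.2 222.6] [506.2 -29.2 114. ]
[338 249   6   8  30] [340.6 252.2] [501.3  84.2 114. ]
[341 261   9  10  51] [344.9 265.5] [512.3 124.4 114. ]
```

View pics/c6.png

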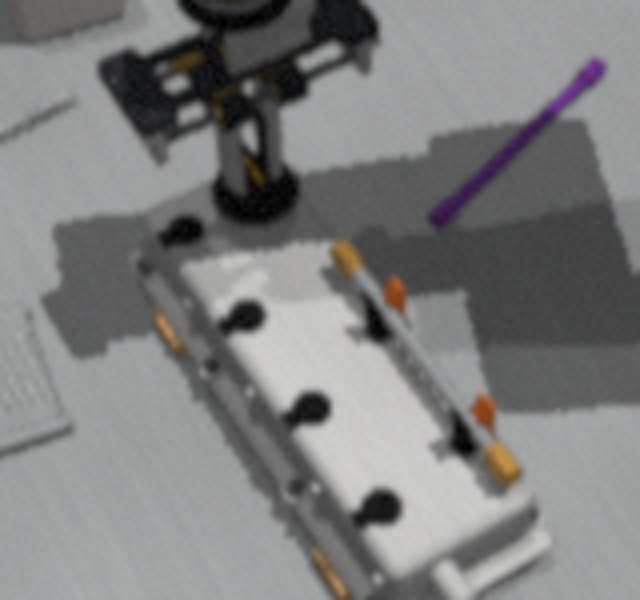

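The pipe is in both forks with its nuts outside, at crop (345,255) and (502,462). The cap sits on the neck at crop (255,190), bar along the cover and still gripped. Handing in.

```bash
python3 -c "
from cell import ticket; print(ticket.sign_off())"
```

```text
the job is handed in; nothing more can be done
None
```

The pipe is pressed home in both clips and the oil cap, turned to its catch, is still gripped; I handed the job in at about 25 s of the 72 s, the sign-off returned no verdict, and the lock is inferred from the cap stopping at catch height since I did not try turning it back.

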